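# Re-clamp a valve block in a slide-jaw fixture with its port face out

### The arm

A 6-joint arm with a two-finger parallel gripper is mounted at the origin on a cart in front of the work surface, level with it; the furniture and walls round the work are solid. World frame = base frame: x ahead of the robot, y to its left, z up, the work surface at z = 0. Lengths are in mm, angles in degrees, forces in N, time in s.
With the tool pointing down it reaches from about 350 to 850 mm from the base axis. Payload 8.1 kg.
Tool frame: the origin (TCP) lies midway between the tips of the shut fingers; the grasp point (between the pads) lies 19 mm behind it (r.pinch_z is the distance from the TCP to the grasp point, in mm); z points along the fingers, y is the line along which they close (so a half turn about z gives the same grasp; the last joint's range is limited). The gripper opens to 85 mm and grips with 20 to 120 N. Pads are 22 mm wide; open, the fingers measure 114 mm over their backs; the gripper's body (76 mm by 85 mm) begins 54 mm behind the grasp point. The pads swing forward as they close: fully open they stand 13 mm farther back than shut.
Start: joints at [67.07, 7.471, 85.268, -0, 87.261, -4.893], TCP at [185.754, 570.527, 231.292] pointing down, gripper open.
Joint ranges: [-169.43, 169.43], [-51.17, 129.36], [1.28, 143.12], [-76.62, 256.62], [0, 156.53], [-152.29, 152.29]. Speed limits (degrees/s): [136.94, 136.94, 159.86, 180, 180, 180].

### API

Orientations are given as [roll, pitch, yaw] about the fixed x, y, z axes, in that order (R = Rz(yaw) Ry(pitch) Rx(roll)).
In Python, from bench import sensors, optics, job, r gives the robot as it stands.
- The arm moves only by the tool play_rows, never from a script. Its argument "motion" is a list that holds one entry, the list of rows, each a list of 6 numbers: the shift along the tool's x, y, z in cm, then the turn, a rotation vector about the tool's x, y, z in degrees. In form: [[[x, y, z, ax, ay, az], ...]]. A call has 1 to 5 rows; each row is the pose to reach, as a shift and turn from the pose commanded when the call began, along the tool's axes at that moment; what a row does not reach only later rows make up. A row lasts 1/10 s, in which the tool goes at most 50 mm and 8.59 degrees, less where a joint would pass 70% of its speed; a pose out of reach is approached as far as the arm can. A call with a gripper value outside its range is refused whole. "jaw" is the opening, from 0 (shut) to 1 (fully open), set as the call begins (left out, the last holds). The fingers move at their own pace and stop on an object; "squeeze" is the grip in N (left out, the last holds). Time passes only in rows, so rows that repeat a pose let the fingers close. It gives the time, the measured TCP pose, the force, the opening and the grip force at its end, in the units of the state.
- sensors.sense(): the state, without advancing time (a new reading comes with each control period).
- optics.snapshot(name): name is "scene" or "top" or "wrist"; returns a dict with "pixels" (480x640x3 uint8, red, green, blue), "mtx" (3x3 intrinsics, pixels), "R" (3x3) and "t" (3): a world point X has camera coordinates R X + t; the wrist camera has in their place "T_tool_cam" (4x4, takes a point from camera to tool coordinates, whose origin is the TCP and whose axes are the flange's). Camera axes: x right, y down, z forward; pixel columns grow to the right and rows downward; lengths in mm; the calibration is good to about 2 mm. A picture is of the moment at which its call begins: read the wrist's pose just before it. There is no depth.
- job.hand_in(): hands the job in; it is judged then, once.
The state is a dict: "time": time; "joint_pos": joint angles; "qd": joint speeds; "joint_efforts": joint torques, N m; "tool_pos": TCP position; "tcp_rot": TCP orientation; "ft_force": force on the tool from outside, world axes, zero at the start; "wrist_torque": the same for the moment, N m; "finger_gap": finger opening in mm; "grip_force": force on a finger pad.
Only numpy, scipy, OpenCV 4.12 (cv2) and the standard library are available. Lean on these libraries where they do the work, as an engineer would, in place of code of your own. Each camera call takes 0.05 s, during which the arm holds its last target. There are 200 camera calls.

### The job

The aluminium valve block stands in the slide-jaw fixture with its port face (three brass-ringed ports, red stripe on top beside it) hidden against the fixed jaw. Draw the sliding jaw back and turn the block a quarter turn, so that the port face looks out of the fixture's open front (the side with the yellow stripe); stand it flat on the base, about midway along the jaws and against the fixed jaw, and push the sliding jaw up to it so that it is held squarely and without play. Do not disturb the tape roll, the beaker and the gold bottles nearby.

Things in the scene. Friction and masses are not known exactly. Their poses are not given: they have to be found in the camera images.
- fixture: Slide-jaw fixture, bolted down. Dark steel base 15 mm thick (flat top at z = 15 mm), x -60 to +60, y -185 to +65 mm. Origin at table level under the spot where the turned block's centre belongs; x points from the open front (yellow stripe on the base's -x edge, facing the robot within 25 degrees) to the open back, y from the sliding jaw to the fixed jaw, z up.
- fixed_jaw (a point): Middle of the blue fixed jaw's gripping face, at fixture (0, 28, 31) mm. This jaw is 64 mm long in the fixture's x, 26 mm thick, its top 47 mm above the table; it cannot move. Axes as the fixture's.
- jaw (a joint): Blue sliding jaw, in m: the gap between the gripping faces is 40.4 mm + this value; it grows as the jaw is drawn back along the fixture's -y. Range -0.008 to 0.040, 0 to 0.003 at the start. It slides stiffly (about 4 N) and stays where it is left. 64 mm long in x, 20 mm thick, top 47 mm above the table.
- jaw_handle (a point): Grip point in the sliding jaw's handle, a black upright bar 16 mm in the fixture's x, 22 mm in its y, its top 16 mm above this point (81 mm above the table); bare for 50 mm down from its top. 62 mm behind the jaw's gripping face (toward -y), at fixture x = 0. Free room on both x sides; toward +y stand the jaw and the taller block. Axes as the fixture's.
- block: Loose aluminium block, 40 (x) x 56 (y) x 95 mm tall, 0.35 to 0.55 kg, origin at the centre of its underside, port face at -x. At the start upright on the base at yaw -90 degrees to the fixture (port face against the fixed jaw), up to 8 mm off the jaws' middle, top 110 mm above the table. Wanted: yaw 0 to the fixture, the jaws then holding it across 56 mm.
- port_face (a point): Centre of the block's port face (three black ports with brass rings, one above another; a red stripe on the block's top runs along this face's edge), 20 mm from the block's vertical axis on its -x side, 47.5 mm above its underside. Axes as the block's.
- tape: Roll of brown tape, loose, lying flat, 103 mm across, 48 mm high, right of the fixture; origin at the centre of its underside. A bystander.
- beaker_cup: White beaker, loose, 58 mm across, 61 mm high, left of the fixture and farther back; origin at the centre of its underside. A bystander.
- gold_bottle: Gold oval bottle with a white top, loose, 26 x 52 x 97 mm, left of the fixture, the one nearest to it; origin at the centre of its underside. A bystander.
Things that resemble listed ones, but are neither listed nor needed, are in the scene too. Several things have the shape of the block; the one meant has the colours described above.

How it is judged:
By the outcome, as a careful person would: the job done as asked, in the order asked, and still so for the second after the job is handed in, with the robot touching nothing.
It also fails if it takes over 64 s, if anything falls off the work surface, if the arm or the gripper's body presses on something with over 40 N, if the wrist force passes 120 N, or if a joint passes its speed limit or range.

## Working session

There is one attempt and no reset: what is moved stays moved. The work goes in short steps, Python scripts to look and compute and a tool call to move; the robot and the scene stay as the last step left them, time stands still between calls to the robot, and variables do not carry over. Pictures are saved under pics/ and viewed, at most 10 in all, crops included, and the job is handed in when it is done.

Besides the shell and the picture viewer there is one more tool, called after "Emit:" by a JSON object that holds its "op" and its "data", one argument or row to a line. play_rows: Moves the arm, as the interface text tells. Its arguments: {"type":"object","properties":{"motion":{"type":"array","items":{"type":"array","items":{"type":"array","items":{"type":"number"}}}},"jaw":{"type":"number"},"squeeze":{"type":"number"}},"required":["motion"]}

```bash
mkdir -p pics; ls; python3 - <<'E'
from bench import sensors, optics, job, r
import cv2
for n in("scene","top"):
    s=optics.snapshot(n); cv2.imwrite(f"pics/{n}0.png",s["pixels"][:,:,::-1]); print(n,s["mtx"].tolist(),s["R"].tolist(),s["t"].tolist())
print(sensors.sense(), r.pinch_z)
E
```

```text
pics
scene [[602.762301435158, 0.0, 316.1768772081259], [0.0, 602.762301435158, 229.96520397133042], [0.0, 0.0, 1.0]] [[0.5169585955469035, -0.8560039174831228, -0.0033322280414559715], [-0.6373125900533452, -0.38228169825939007, -0.6690989207399856], [0.5714774475424819, 0.34802010923144044, -0.7431658835824382]] [-310.1816774173749, 389.9374262640659, 1357.618076477418]
top [[603.5843918829152, 0.0, 320.9722877279911], [0.0, 603.5843918829152, 232.8859402522292], [0.0, 0.0, 1.0]] [[0.010377111211470412, -0.9998712083408116, -0.012242642443128456], [-0.9947952400790518, -0.009081780911292994, -0.1014886770607479], [0.10136442116919661, 0.013232081716978377, -0.994761361400044]] [-18.443625547098826, 554.9773342040336, 1534.4546457754718]
{'time': 0.1, 'joint_pos': array([ 6.70715732e+01,  7.51022605e+00,  8.53238656e+01, -5.81846964e-06,
        8.72618369e+01, -4.89221950e+00]), 'qd': array([-0.03349318, -0.15060533, -0.18111346, -0.07707634, -0.01678341,
       -0.0431262 ]), 'joint_efforts': array([ 1.35439976e-03, -5.70945168e+01, -5.01943231e+01, -5.94953326e-05,
        7.99393456e-03, -4.03730860e-05]), 'tool_pos': array([185.54548624, 570.06360355, 230.34720441]), 'tcp_rot': array([-1.79904420e+02, -8.17514911e-03,  1.61963786e+02]), 'ft_force': array([ 0.63702561, -0.02804162, -0.01369274]), 'wrist_torque': array([ 0.00625265, -0.04381183, -0.05048799]), 'grip_force': 0.0, 'finger_gap': 85.55292027770345} 18.700000000000003
```

View pics/scene0.png

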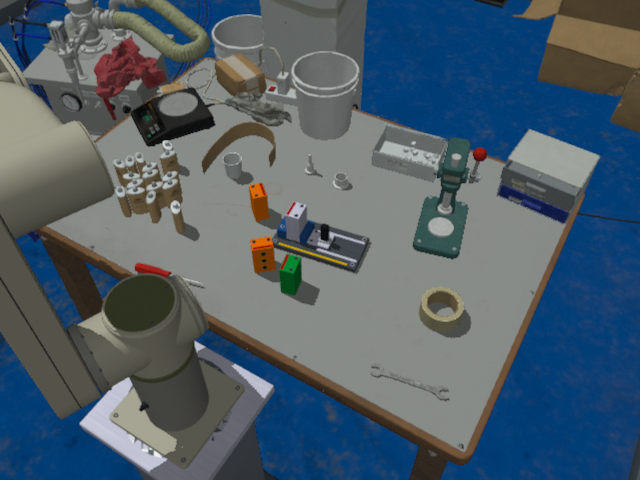

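View pics/top0.png

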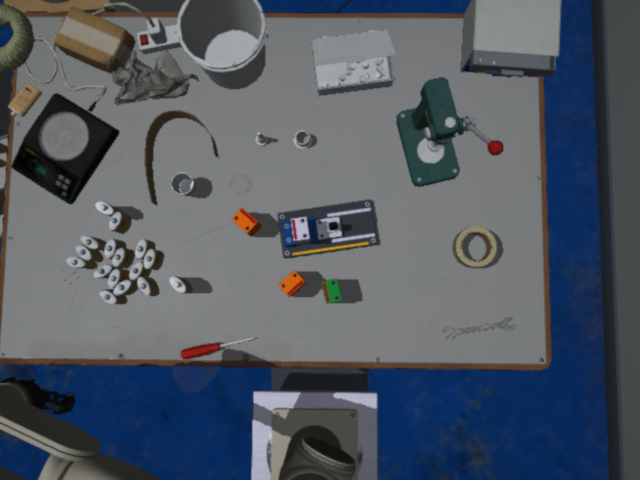

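The scene shows the fixture at about (320,245) and the block at (297,220). In the top view the fixture spans (278–378, 202–257), the block's top with its red stripe is at (300,230), and the handle is at (344,226). The orange and green lookalikes stand in front and to the left.

```bash
cat > h.py <<'E'
import numpy as np, cv2
from scipy.spatial.transform import Rotation as Rn
from bench import sensors, optics, job, r
def cam(n):
    st=sensors.sense(); s=optics.snapshot(n)
    if "R" in s: R,t=np.array(s["R"]),np.array(s["t"])
    else:
        T=np.eye(4);T[:3,:3]=Rn.from_euler('xyz',st["tcp_rot"],degrees=True).as_matrix();T[:3,3]=st["tool_pos"]
        W=np.linalg.inv(T@np.array(s["T_tool_cam"]));R,t=W[:3,:3],W[:3,3]
    return s["pixels"],np.array(s["mtx"]),R,t
def ray(c,uv,z):
    _,K,R,t=c; uv=np.atleast_2d(uv).astype(float)
    d=np.c_[uv,np.ones(len(uv))]@np.linalg.inv(K).T@R; o=-R.T@t
    return o+d*((z-o[2])/d[:,2])[:,None]
def proj(c,X):
    _,K,R,t=c; p=(np.atleast_2d(X)@R.T+t)@K.T; return p[:,:2]/p[:,2:]
def hsv(c): return cv2.cvtColor(c[0],cv2.COLOR_RGB2HSV)
def blobs(m,amin=15):
    cs,_=cv2.findContours(m.astype(np.uint8),cv2.RETR_EXTERNAL,cv2.CHAIN_APPROX_NONE)
    return sorted([k for k in cs if cv2.contourArea(k)>=amin],key=cv2.contourArea)[::-1]
E
python3 - <<'E'
from h import *
c=cam("top"); H=hsv(c); h,s,v=[H[:,:,i].astype(int) for i in range(3)]
roi=np.zeros(h.shape,bool); roi[195:265,270:385]=1
for nm,m,z in (("yel",(h>18)&(h<32)&(s>140)&(v>120),15),("blue",(h>100)&(h<125)&(s>120),47),("red",((h<6)|(h>174))&(s>140),110),("black",(v<35),81)):
    for k in blobs(m&roi):
        b=cv2.boxPoints(cv2.minAreaRect(k)); print(nm,cv2.contourArea(k),b.round(1).tolist(),ray(c,b,z)[:,:2].round().tolist())
cv2.imwrite("pics/c1.png",cv2.resize(c[0][195:265,270:385,::-1],None,fx=6.5,fy=6.5,interpolation=cv2.INTER_CUBIC))
E
```

```text
yel 145.0 [[291.79998779296875, 252.39999389648438], [367.8999938964844, 241.10000610351562], [368.29998779296875, 244.0], [292.20001220703125, 255.1999969482422]] [[505.0, 63.0], [536.0, -135.0], [529.0, -136.0], [497.0, 61.0]]
blue 206.5 [[279.6000061035156, 221.5], [289.6000061035156, 219.3000030517578], [295.20001220703125, 244.6999969482422], [285.1000061035156, 246.89999389648438]] [[582.0, 93.0], [587.0, 67.0], [522.0, 52.0], [516.0, 78.0]]
blue 152.5 [[307.5, 217.10000610351562], [314.70001220703125, 216.10000610351562], [318.20001220703125, 241.60000610351562], [310.8999938964844, 242.60000610351562]] [[594.0, 22.0], [596.0, 3.0], [531.0, -6.0], [528.0, 12.0]]
black 32.5 [[342.0, 225.0], [350.0, 225.0], [350.0, 230.0], [342.0, 230.0]] [[570.0, -66.0], [570.0, -86.0], [558.0, -86.0], [557.0, -66.0]]
black 30.0 [[330.0, 223.0], [336.0, 223.0], [336.0, 229.0], [330.0, 229.0]] [[575.0, -36.0], [575.0, -51.0], [560.0, -51.0], [560.0, -36.0]]
```

View pics/c1.png

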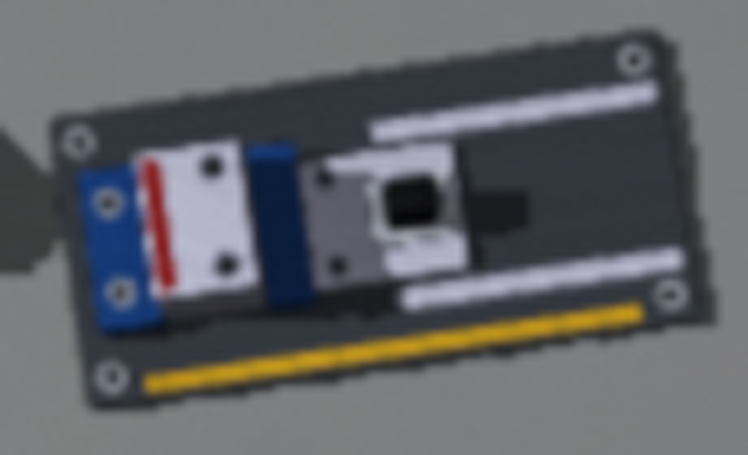

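The crop shows the fixed jaw on the left and the red stripe right beside it. The handle top is at about crop (412,202), and the yellow stripe runs along the bottom. The fixture yaw is about 9°, its origin about (558,31) and the handle about (568,-44). These agree with the given sizes.

```bash
cat >> h.py <<'E'
def rel(target,yaw):
    st=sensors.sense(); Rt=Rn.from_euler('xyz',st["tcp_rot"],degrees=True)
    Rg=Rn.from_euler('xyz',[180,0,yaw],degrees=True)
    return (Rt.inv().apply(np.array(target)-st["tool_pos"])/10).round(2).tolist(),(Rt.inv()*Rg).as_rotvec(degrees=True).round(1).tolist()
E
python3 - <<'E'
from h import *
print(rel([562,-20,230],99)); print(np.array(optics.snapshot("wrist")["T_tool_cam"]).round(2).tolist())
E
```

```text
([-54.06, -44.46, 0.1], [-0.1, 0.0, 63.0])
[[-0.0, -0.95, -0.32, 81.35], [1.0, 0.0, -0.0, 0.78], [0.0, -0.32, 0.95, -142.7], [0.0, 0.0, 0.0, 1.0]]
```

Emit:
{"op": "play_rows", "data": {
  "motion": [
    [[-3.6,-2.96,0,0,0,0],[-7.2,-5.93,0,0,0,0],[-10.8,-8.9,0,0,0,0],[-14.4,-11.86,0,0,0,0],[-18,-14.8,0,0,0,0]]
  ],
  "jaw": 1
}}

```text
time: 0.7
tool_pos: [311.6, 372.4, 231.1]
tcp_rot: [-180.0, 0.0, 162.0]
ft_force: [0.6, -0.0, -0.5]
finger_gap: 85.5
grip_force: 0.0
```

Emit:
{"op": "play_rows", "data": {
  "motion": [
    [[-3.6,-2.96,0,0,0,0],[-7.2,-5.93,0,0,0,0],[-10.8,-8.9,0,0,0,0],[-14.4,-11.86,0,0,0,0],[-18,-14.8,0,0,0,0]]
  ]
}}

```text
time: 1.2
tool_pos: [437.0, 175.8, 231.4]
tcp_rot: [180.0, 0.0, 162.0]
ft_force: [1.1, 1.1, -0.3]
finger_gap: 85.3
grip_force: 0.0
```

Emit:
{"op": "play_rows", "data": {
  "motion": [
    [[-3.6,-2.96,0,0,0,8],[-7.2,-5.93,0,0,0,16],[-10.8,-8.9,0,0,0,24],[-14.4,-11.86,0,0,0,32],[-18,-14.8,0,0,0,40]]
  ]
}}

```text
time: 1.7
tool_pos: [562.4, -20.7, 231.2]
tcp_rot: [180.0, -0.0, 121.6]
ft_force: [-0.0, 0.1, 1.6]
finger_gap: 85.4
grip_force: 0.0
```

Emit:
{"op": "play_rows", "data": {
  "motion": [
    [[0,0,0,0,0,8],[0,0,0,0,0,16],[0,0,0,0,0,23],[0,0,0,0,0,23],[0,0,0,0,0,23]]
  ]
}}

```text
time: 2.2
tool_pos: [561.6, -18.8, 231.1]
tcp_rot: [-180.0, -0.0, 99.2]
ft_force: [0.0, 0.4, 0.2]
finger_gap: 85.5
grip_force: 0.0
```

```bash
python3 - <<'E'
from h import *
print(sensors.sense()["tool_pos"],sensors.sense()["tcp_rot"])
c=cam("wrist"); np.savez("w1.npz",p=c[0],K=c[1],R=c[2],t=c[3]); cv2.imwrite("pics/w1.png",c[0][:,:,::-1])
E
```

```text
[561.63748692 -18.81027543 231.1449053 ] [-1.79985423e+02 -3.44611943e-03  9.91784621e+01]
```

View pics/w1.png

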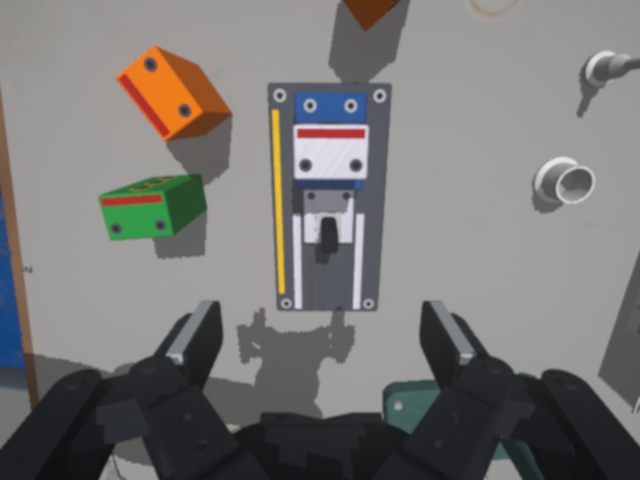

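The wrist view shows the fixture upright: the fixed jaw at (330,107), the block's top at (331,150) with its red stripe at the top, and the handle at (329,235). The yellow stripe is at x≈278.

```bash
python3 - <<'E'
from h import *
d=np.load("w1.npz"); c=(d["p"],d["K"],d["R"],d["t"])
H=hsv(c); h,s,v=[H[:,:,i].astype(int) for i in range(3)]
roi=np.zeros(h.shape,bool); roi[78:315,262:396]=1
a=np.radians(9); 
def show(nm,m,z,q=0,**k):
    for k in blobs(m&roi,60)[:2]:
        b=cv2.boxPoints(cv2.minAreaRect(k)); X=ray(c,b,z)[:,:2]
        e=X[np.argsort(X[:,1])]; lo,hi=e[:2].mean(0),e[2:].mean(0)
        rr=X[np.argsort(X[:,0])]; f,g=rr[:2].mean(0),rr[2:].mean(0)
        print(nm,cv2.contourArea(k),b.round(1).tolist(),X.round(1).tolist(),"mid",X.mean(0).round(1),"yawy",np.degrees(np.arctan2(-(hi-lo)[0],(hi-lo)[1])).round(2),"yawx",np.degrees(np.arctan2((g-f)[1],(g-f)[0])).round(2))
show("yel",(h>18)&(h<32)&(s>140)&(v>120),15)
show("blue",(h>100)&(h<125)&(s>120),47)
show("red",((h<6)|(h>174))&(s>140),110)
show("black",(v<50)&(s<120),81)
show("top",(v>200)&(s<60),110)
show("base",(np.abs(c[0].astype(int).mean(2)-0)<115)|(s>100)|(v>200),15)
for x,y in((329,222),(329,252)): print(H[y,x], H[280,328])
E
```

```text
yel 913.0 [[271.6000061035156, 110.0], [278.0, 109.80000305175781], [284.5, 292.8999938964844], [278.20001220703125, 293.1000061035156]] [[500.5, 62.0], [506.6, 63.2], [538.2, -134.5], [531.0, -135.9]] mid [519.  -36.3] yawy 8.92 yawx -81.08
blue 1959.0 [[295.0, 93.0], [365.0, 93.0], [365.0, 122.0], [295.0, 122.0]] [[523.5, 79.3], [584.1, 89.1], [588.9, 65.4], [526.8, 55.3]] mid [555.8  72.3] yawy 9.66 yawx 9.17
red 389.0 [[298.0, 130.0], [363.0, 130.0], [363.0, 136.0], [298.0, 136.0]] [[534.0, 51.6], [581.0, 59.2], [581.8, 55.0], [534.6, 47.4]] mid [557.9  53.3] yawy -80.83 yawx 9.17
black 84.0 [[323.0, 220.0], [334.0, 220.0], [334.0, 231.0], [323.0, 231.0]] [[564.7, -21.4], [574.2, -19.9], [576.0, -29.9], [566.3, -31.5]] mid [570.3 -25.7] yawy 9.58 yawx 9.19
top 3651.0 [[294.0, 125.0], [367.0, 125.0], [367.0, 177.0], [294.0, 177.0]] [[530.7, 54.6], [583.1, 63.0], [590.8, 25.9], [535.8, 17.1]] mid [560.1  40.2] yawy 9.68 yawx 9.18
top 447.5 [[353.20001220703125, 307.0], [356.70001220703125, 214.8000030517578], [362.79998779296875, 215.0], [359.20001220703125, 307.20001220703125]] [[601.6, -86.3], [588.7, -4.6], [593.5, -4.0], [606.8, -85.7]] mid [597.7 -45.2] yawy 9.1 yawx -80.9
base 24390.5 [[268.0, 78.0], [391.0, 78.0], [391.0, 314.0], [268.0, 314.0]] [[493.8, 90.0], [609.2, 108.6], [666.5, -142.1], [522.4, -165.4]] mid [573.  -27.2] yawy 9.63 yawx 9.19
base 447.5 [[353.20001220703125, 307.0], [356.70001220703125, 214.8000030517578], [362.79998779296875, 215.0], [359.20001220703125, 307.20001220703125]] [[620.4, -140.0], [602.9, -28.8], [609.4, -28.0], [627.5, -139.1]] mid [615.1 -84. ] yawy 9.1 yawx -80.9
[150   5  49] [110  24  94]
[140  15  52] [110  24  94]
```

```bash
cat >> h.py <<'E'
A=np.radians(9.0); RX=np.array([np.cos(A),np.sin(A),0]); RY=np.array([-np.sin(A),np.cos(A),0]); O=np.array([560.5,31.8,0])
def fx(x,y,z): return O+x*RX+y*RY+np.array([0,0,z])
def tofx(X): d=np.asarray(X)-O; return np.array([d@RX,d@RY,d[2]]).round(1)
E
python3 - <<'E'
from h import *
d=np.load("w1.npz"); c=(d["p"],d["K"],d["R"],d["t"])
print(proj(c,[fx(x,y,81) for x in(-8,8) for y in(-86.5,-64.5)]).round(1).tolist())
g=c[0].mean(2)
for rr in range(236,258,3): print(rr,g[rr,316:344].round().astype(int).tolist())
print(rel(fx(0,-75.5,46),99), fx(0,-75.5,46))
E
```

```text
[[318.7, 255.0], [318.7, 232.1], [336.2, 255.1], [336.6, 232.2]]
236 [199, 182, 151, 120, 95, 73, 55, 50, 52, 52, 52, 53, 52, 53, 53, 53, 53, 52, 51, 51, 57, 87, 133, 167, 184, 200, 210, 213]
239 [169, 150, 129, 112, 95, 73, 56, 50, 52, 52, 52, 52, 52, 52, 52, 51, 52, 51, 52, 51, 55, 84, 130, 167, 188, 203, 211, 212]
242 [138, 121, 104, 95, 82, 66, 53, 50, 52, 50, 51, 52, 52, 52, 52, 51, 51, 51, 51, 50, 52, 70, 104, 136, 154, 161, 162, 162]
245 [72, 65, 63, 60, 58, 52, 49, 49, 51, 51, 51, 51, 50, 50, 50, 50, 49, 51, 50, 49, 48, 56, 67, 76, 81, 86, 88, 88]
248 [67, 63, 62, 60, 55, 50, 49, 49, 49, 50, 51, 51, 51, 51, 50, 50, 51, 50, 50, 50, 50, 61, 77, 87, 91, 91, 91, 91]
251 [65, 63, 62, 61, 58, 55, 51, 49, 49, 49, 50, 49, 50, 49, 50, 50, 50, 49, 51, 53, 62, 75, 86, 90, 91, 91, 90, 91]
254 [65, 63, 62, 62, 61, 61, 60, 59, 59, 59, 58, 57, 59, 63, 72, 78, 79, 80, 83, 85, 89, 91, 91, 91, 91, 90, 91, 90]
257 [67, 63, 61, 61, 61, 62, 61, 61, 61, 62, 61, 62, 65, 75, 84, 89, 90, 90, 89, 89, 90, 91, 91, 91, 91, 90, 90, 90]
([-2.54, 0.67, 18.52], [-0.0, -0.0, 0.2]) [572.31080211 -42.77046971  46.        ]
```

```bash
sed -i 's/O=np.array(\[560.5,31.8,0\])/O=np.array([561.5,32.0,0])/' h.py; python3 -c "
from h import *
print(rel(fx(0,-74.5,48),99))"
```

```text
([-2.44, 0.77, 18.32], [-0.0, -0.0, 0.2])
```

Emit:
{"op": "play_rows", "data": {
  "motion": [
    [[-2.4,0.8,4,0,0,0.2],[-2.4,0.8,9,0,0,0.2],[-2.4,0.8,14,0,0,0.2],[-2.4,0.8,18.3,0,0,0.2],[-2.4,0.8,18.3,0,0,0.2]]
  ]
}}

```text
time: 2.75
tool_pos: [567.3, -40.3, 40.9]
tcp_rot: [-179.3, -0.2, 98.9]
ft_force: [-1.3, 0.5, -0.3]
finger_gap: 85.5
grip_force: 0.0
```

Emit:
{"op": "play_rows", "data": {
  "motion": [
    [[0,0,0,0,0,0],[0,0,0,0,0,0],[0,0,0,0,0,0],[0,0,0,0,0,0],[0,0,0,0,0,0]]
  ],
  "jaw": 0,
  "squeeze": 40
}}

```text
time: 3.25
tool_pos: [573.1, -41.8, 50.2]
tcp_rot: [-179.9, 0.0, 98.8]
ft_force: [0.2, 2.7, 11.4]
finger_gap: 15.1
grip_force: 38.9
```

Emit:
{"op": "play_rows", "data": {
  "motion": [
    [[0,0,0,0,0,0],[0,0,0,0,0,0],[0,0,0,0,0,0],[0,0,0,0,0,0],[0,0,0,0,0,0]]
  ]
}}

```text
time: 3.75
tool_pos: [573.2, -41.7, 50.1]
tcp_rot: [-180.0, 0.0, 98.8]
ft_force: [-8.8, -1.2, 13.2]
finger_gap: 15.7
grip_force: 40.5
```

Emit:
{"op": "play_rows", "data": {
  "motion": [
    [[-0.6,0,-0.2,0,0,0],[-1.4,0,-0.2,0,0,0],[-2.2,0,-0.2,0,0,0],[-3.0,0,-0.2,0,0,0],[-3.5,0,-0.2,0,0,0]]
  ]
}}

```text
time: 4.25
tool_pos: [578.6, -76.6, 50.2]
tcp_rot: [-180.0, -0.0, 98.7]
ft_force: [-2.1, 4.9, -0.9]
finger_gap: 15.5
grip_force: 41.3
```

Emit:
{"op": "play_rows", "data": {
  "motion": [
    [[0,0,0,0,0,0],[0,0,0,0,0,0],[0,0,0,0,0,0]]
  ]
}}

```text
time: 4.55
tool_pos: [578.7, -76.8, 50.3]
tcp_rot: [-180.0, 0.1, 98.7]
ft_force: [-2.4, -4.8, -3.0]
finger_gap: 15.5
grip_force: 41.0
```

Emit:
{"op": "play_rows", "data": {
  "motion": [
    [[0,0,0,0,0,0],[0,0,0,0,0,0],[0,0,0,0,0,0],[0,0,0,0,0,0],[0,0,-2,0,0,0]]
  ],
  "jaw": 1
}}

```text
time: 5.05
tool_pos: [576.4, -75.2, 67.5]
tcp_rot: [-179.7, -0.1, 98.8]
ft_force: [-0.7, 0.1, -0.1]
finger_gap: 84.8
grip_force: 0.0
```

Emit:
{"op": "play_rows", "data": {
  "motion": [
    [[0,0,-4,0,0,0],[0,0,-9,0,0,0],[4,0,-11,0,0,0],[4,0,-11,0,0,0],[4,0,-11,0,0,0]]
  ]
}}

```text
time: 5.55
tool_pos: [573.1, -35.7, 181.1]
tcp_rot: [179.9, 0.0, 98.9]
ft_force: [-0.5, -0.4, 0.2]
finger_gap: 85.4
grip_force: 0.0
```

```bash
python3 - <<'E'
from h import *
print(sensors.sense()["tool_pos"],sensors.sense()["tcp_rot"])
c=cam("wrist"); cv2.imwrite("pics/w2.png",c[0][:,:,::-1])
H=hsv(c); h,s,v=[H[:,:,i].astype(int) for i in range(3)]
q=proj(c,[fx(x,y,110) for x in(-35,35) for y in(-18,35)]); lo=q.min(0).astype(int);hi=q.max(0).astype(int)
print(lo,hi); m=np.zeros(h.shape,bool); m[max(lo[1],0):hi[1],lo[0]:hi[0]]=1
for nm,k,z in(("red",m&((h<6)|(h>174))&(s>140),110),("top",m&(v>190)&(s<60),110)):
  for b in blobs(k,60)[:2]:
    b=cv2.boxPoints(cv2.minAreaRect(b)); X=ray(c,b,z); print(nm,b.round().tolist(),[tofx(x).tolist() for x in X],tofx(X.mean(0)))
print(rel(fx(0,8.3,135),99))
E
```

```text
[573.08202545 -35.6996483  181.09014084] [1.79900211e+02 3.77021019e-02 9.88681340e+01]
[255  77] [379 172]
red [[276.0, 108.0], [276.0, 99.0], [359.0, 99.0], [359.0, 108.0]] [[-24.1, 19.1, 110.0], [-23.9, 24.0, 110.0], [23.9, 23.8, 110.0], [24.1, 19.0, 110.0]] [ -0.   21.5 110. ]
top [[271.0, 93.0], [364.0, 93.0], [364.0, 160.0], [271.0, 160.0]] [[-26.6, 27.2, 110.0], [26.7, 27.0, 110.0], [28.1, -10.8, 110.0], [-28.5, -10.6, 110.0]] [-1.0e-01  8.2e+00  1.1e+02]
([7.74, -0.03, 4.47], [-0.0, 0.0, -0.2])
```

View pics/w2.png

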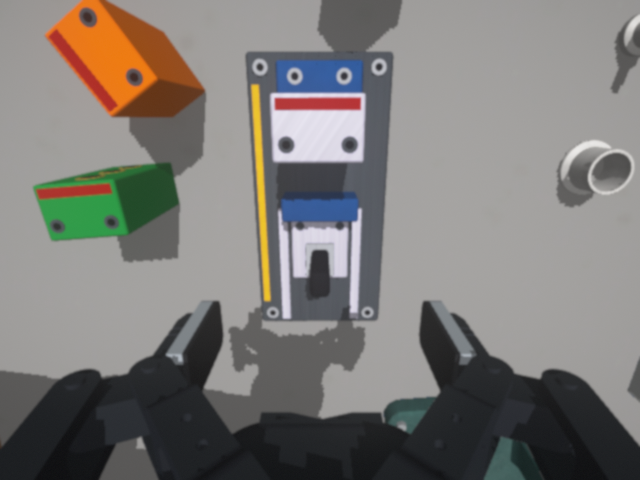

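The jaw is drawn back and the block is untouched at fixture (0, 8). The front orange block is about 90 mm off, so the fingers clear it.

Emit:
{"op": "play_rows", "data": {
  "motion": [
    [[4,0,0,0,0,-0.2],[7.7,0,1,0,0,-0.2],[7.7,0,4.5,0,0,-0.2],[7.7,0,8,0,0,-0.2],[7.7,0,11.7,0,0,-0.2]]
  ]
}}

```text
time: 6.1
tool_pos: [560.0, 39.4, 60.7]
tcp_rot: [-179.9, -0.0, 99.0]
ft_force: [0.3, -0.3, -0.6]
finger_gap: 85.3
grip_force: 0.0
```

Emit:
{"op": "play_rows", "data": {
  "motion": [
    [[0,0,0,0,0,0],[0,0,0,0,0,0],[0,0,0,0,0,0],[0,0,0,0,0,0],[0,0,0,0,0,0]]
  ],
  "jaw": 0,
  "squeeze": 60
}}

```text
time: 6.6
tool_pos: [561.7, 39.6, 64.5]
tcp_rot: [179.9, 0.0, 99.0]
ft_force: [0.9, -0.8, -3.6]
finger_gap: 55.3
grip_force: 67.9
```

Emit:
{"op": "play_rows", "data": {
  "motion": [
    [[0,0,0,0,0,0],[0,0,0,0,0,0]]
  ]
}}

```text
time: 6.8
tool_pos: [561.2, 39.5, 63.8]
tcp_rot: [180.0, 0.0, 99.0]
ft_force: [0.2, -1.4, -4.7]
finger_gap: 55.5
grip_force: 67.9
```

Emit:
{"op": "play_rows", "data": {
  "motion": [
    [[-0.4,0,-0.2,0,0,0],[-0.8,0,-1.5,0,0,0],[-1.1,0,-3.5,0,0,0],[-1.1,0,-5.5,0,0,0],[-1.1,0,-5.5,0,0,0]]
  ]
}}

```text
time: 7.3
tool_pos: [565.4, 28.4, 122.8]
tcp_rot: [179.6, 0.1, 98.9]
ft_force: [1.7, -0.1, -4.9]
finger_gap: 55.6
grip_force: 68.2
```

Emit:
{"op": "play_rows", "data": {
  "motion": [
    [[0,0,0,0,0,-8],[0,0,0,0,0,-16],[0,0,0,0,0,-24],[0,0,0,0,0,-32],[0,0,0,0,0,-40]]
  ]
}}

```text
time: 7.8
tool_pos: [562.2, 28.8, 117.5]
tcp_rot: [-180.0, -0.0, 139.3]
ft_force: [-0.9, 0.0, -4.8]
finger_gap: 55.5
grip_force: 68.1
```

Emit:
{"op": "play_rows", "data": {
  "motion": [
    [[0,0,0,0,0,-8],[0,0,0,0,0,-16],[0,0,0,0,0,-24],[0,0,0,0,0,-32],[0,0,0,0,0,-40]]
  ]
}}

```text
time: 8.3
tool_pos: [562.2, 28.8, 117.6]
tcp_rot: [180.0, -0.1, 179.3]
ft_force: [0.5, 0.4, -4.4]
finger_gap: 55.5
grip_force: 68.0
```

Emit:
{"op": "play_rows", "data": {
  "motion": [
    [[0,0,0,0,0,-5],[0,0,0,0,0,-10],[0,0,0,0,0,-10],[0,0,0,0,0,-10],[0,0,0,0,0,-10]]
  ]
}}

```text
time: 8.8
tool_pos: [562.4, 28.9, 118.0]
tcp_rot: [180.0, -0.0, -171.2]
ft_force: [-0.2, -0.2, -5.8]
finger_gap: 55.3
grip_force: 68.0
```

```bash
python3 - <<'E'
from h import *
s=sensors.sense(); print(s["tool_pos"],s["tcp_rot"],s["ft_force"],tofx(s["tool_pos"]),s["joint_pos"].round(1))
print(rel(fx(0.7,-4,74),189))
c=cam("wrist"); cv2.imwrite("pics/w3.png",c[0][:,:,::-1])
E
```

```text
[562.44114589  28.85574762 118.00789412] [ 1.79994011e+02 -2.19150275e-02 -1.71150357e+02] [-0.23408414 -0.23428342 -5.7827548 ] [  0.4  -3.3 118. ] [  -2.3    6.5   98.4    0.    75.1 -101.1]
([-0.03, -0.08, 4.4], [0.0, -0.0, -0.2])
```

View pics/w3.png

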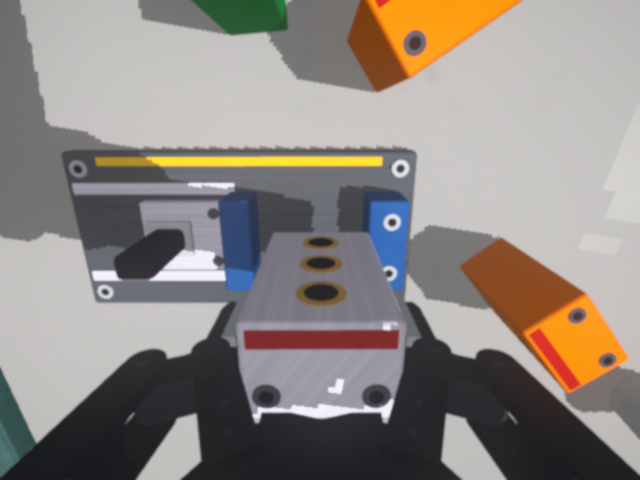

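The port face now points towards the yellow-stripe side, with the ports at (320,240–295) in the image. The block hangs above the gap between the jaws. Next I lower it.

Emit:
{"op": "play_rows", "data": {
  "motion": [
    [[0,-0.1,1.5,0,0,-0.2],[0,-0.1,3,0,0,-0.2],[0,-0.1,4.4,0,0,-0.2],[0,-0.1,4.9,0,0,-0.2],[0,-0.1,5.0,0,0,-0.2]]
  ]
}}

```text
time: 9.35
tool_pos: [561.4, 27.9, 66.3]
tcp_rot: [180.0, -0.2, -170.8]
ft_force: [-0.2, 0.7, -4.1]
finger_gap: 55.4
grip_force: 68.0
```

Emit:
{"op": "play_rows", "data": {
  "motion": [
    [[0,0,0.1,0,0,0],[0,0,0.2,0,0,0],[0,0,0.3,0,0,0],[0,0,0.35,0,0,0],[0,0,0.35,0,0,0]]
  ]
}}

```text
time: 9.85
tool_pos: [562.9, 27.9, 65.0]
tcp_rot: [-180.0, 0.0, -170.8]
ft_force: [0.4, 0.1, -4.5]
finger_gap: 55.5
grip_force: 68.0
```

Emit:
{"op": "play_rows", "data": {
  "motion": [
    [[0,0,0.05,0,0,0.2],[0,0,0.1,0,0,0.2],[0,0,0.15,0,0,0.2],[0,0,0.15,0,0,0.2],[0,0,0.15,0,0,0.2]]
  ]
}}

```text
time: 10.35
tool_pos: [562.7, 27.9, 63.2]
tcp_rot: [180.0, -0.0, -171.0]
ft_force: [0.3, 0.3, -3.9]
finger_gap: 55.4
grip_force: 68.0
```

Emit:
{"op": "play_rows", "data": {
  "motion": [
    [[0,0,0.05,0,0,0],[0,0,0.1,0,0,0],[0,0,0.1,0,0,0]]
  ]
}}

```text
time: 10.65
tool_pos: [563.0, 27.9, 63.1]
tcp_rot: [-180.0, 0.0, -171.0]
ft_force: [-3.2, -0.8, 4.0]
finger_gap: 55.3
grip_force: 68.9
```

Emit:
{"op": "play_rows", "data": {
  "motion": [
    [[0,0.1,-0.05,0,0,0],[0,0.2,-0.05,0,0,0],[0,0.3,-0.05,0,0,0],[0,0.38,-0.05,0,0,0],[0,0.38,-0.05,0,0,0]]
  ]
}}

```text
time: 11.15
tool_pos: [562.6, 31.7, 63.1]
tcp_rot: [-180.0, 0.0, -171.0]
ft_force: [1.4, -1.1, 1.6]
finger_gap: 55.2
grip_force: 68.3
```

Emit:
{"op": "play_rows", "data": {
  "motion": [
    [[0,0.05,0,0,0,0],[0,0.1,0,0,0,0],[0,0.15,0,0,0,0],[0,0.15,0,0,0,0]]
  ]
}}

```text
time: 11.55
tool_pos: [562.5, 31.8, 63.1]
tcp_rot: [-179.9, 0.1, -171.1]
ft_force: [2.1, -7.8, 0.4]
finger_gap: 55.7
grip_force: 68.5
```

Contact with the fixed jaw shows as about -8 N. I release here, rise and turn back for the handle.

Emit:
{"op": "play_rows", "data": {
  "motion": [
    [[0,-0.1,0,0,0,0],[0,-0.1,0,0,0,0],[0,-0.1,0,0,0,0],[0,-0.1,0,0,0,0],[0,-0.1,0,0,0,0]]
  ],
  "jaw": 1
}}

```text
time: 12.05
tool_pos: [562.0, 32.4, 62.7]
tcp_rot: [180.0, -0.0, -171.0]
ft_force: [-0.2, 1.6, 0.1]
finger_gap: 85.2
grip_force: 0.0
```

Emit:
{"op": "play_rows", "data": {
  "motion": [
    [[0,0,-3,0,0,0],[0,0,-7,0,0,0],[0,0,-12,0,0,0],[0,-4,-12,0,0,6],[0,-8,-12,0,0,14]]
  ]
}}

```text
time: 12.55
tool_pos: [576.3, -47.0, 185.9]
tcp_rot: [-180.0, 0.3, 174.9]
ft_force: [-0.1, -0.7, 0.1]
finger_gap: 85.3
grip_force: 0.0
```

Emit:
{"op": "play_rows", "data": {
  "motion": [
    [[0,0,0,0,0,8],[0,0,0,0,0,16],[0,0,0,0,0,24],[0,0,0,0,0,32],[0,0,0,0,0,40]]
  ]
}}

```text
time: 13.05
tool_pos: [574.5, -46.8, 182.7]
tcp_rot: [180.0, -0.0, 134.6]
ft_force: [-0.5, 0.5, 0.5]
finger_gap: 85.2
grip_force: 0.0
```

Emit:
{"op": "play_rows", "data": {
  "motion": [
    [[0,0,0,0,0,8],[0,0,0,0,0,16],[0,0,0,0,0,24],[0,0,0,0,0,32],[0,0,0,0,0,36]]
  ]
}}

```text
time: 13.55
tool_pos: [574.5, -46.8, 182.7]
tcp_rot: [-180.0, -0.0, 98.7]
ft_force: [-0.1, -0.9, 0.3]
finger_gap: 85.5
grip_force: 0.0
```

```bash
python3 - <<'E'
from h import *
s=sensors.sense(); print(s["tool_pos"],s["tcp_rot"],tofx(s["tool_pos"]))
print(rel(fx(0,-109.5,50),98.9))
c=cam("wrist"); cv2.imwrite("pics/w4.png",c[0][:,:,::-1])
E
```

```text
[574.50635661 -46.75423414 182.74348971] [-1.79994824e+02 -6.18574676e-03  9.86633625e+01] [  0.5 -79.8 182.7]
([-2.97, -0.03, 13.27], [-0.0, -0.0, -0.2])
```

View pics/w4.png

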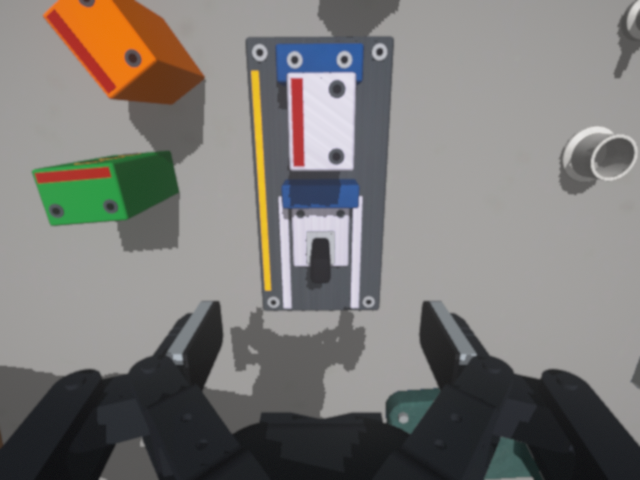

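The block stands at yaw 0 with its red stripe toward the yellow side, near the fixed jaw. The handle is at (320,260). I grip it and push.

Emit:
{"op": "play_rows", "data": {
  "motion": [
    [[-3,0,4,0,0,-0.2],[-3,0,8,0,0,-0.2],[-3,0,11.5,0,0,-0.2],[-3,0,13,0,0,-0.2],[-3,0,13,0,0,-0.2]]
  ]
}}

```text
time: 14.1
tool_pos: [577.0, -76.0, 50.1]
tcp_rot: [-179.7, -0.1, 99.2]
ft_force: [0.4, -0.4, 0.8]
finger_gap: 85.6
grip_force: 0.0
```

Emit:
{"op": "play_rows", "data": {
  "motion": [
    [[0,0,0,0,0,0],[0,0,0,0,0,0],[0,0,0,0,0,0],[0,0,0,0,0,0],[0,0,0,0,0,0]]
  ],
  "jaw": 0,
  "squeeze": 50
}}

```text
time: 14.6
tool_pos: [578.6, -76.9, 53.9]
tcp_rot: [-179.9, 0.0, 99.2]
ft_force: [-1.4, 2.0, 11.2]
finger_gap: 15.2
grip_force: 48.5
```

Emit:
{"op": "play_rows", "data": {
  "motion": [
    [[0.4,0,0,0,0,0],[0.8,0,0,0,0,0],[1.2,0,0,0,0,0],[1.5,0,0,0,0,0],[1.6,0,0,0,0,0]]
  ]
}}

```text
time: 15.1
tool_pos: [576.4, -61.8, 54.0]
tcp_rot: [-180.0, 0.1, 99.1]
ft_force: [-7.1, -6.1, 9.6]
finger_gap: 15.2
grip_force: 50.0
```

Emit:
{"op": "play_rows", "data": {
  "motion": [
    [[0.1,0,-0.1,0,0,0],[0.2,0,-0.1,0,0,0],[0.3,0,-0.1,0,0,0],[0.4,0,-0.1,0,0,0],[0.4,0,-0.1,0,0,0]]
  ]
}}

```text
time: 15.6
tool_pos: [575.6, -57.4, 54.0]
tcp_rot: [-179.9, 0.0, 99.1]
ft_force: [-3.7, -3.4, 1.5]
finger_gap: 15.2
grip_force: 49.8
```

Emit:
{"op": "play_rows", "data": {
  "motion": [
    [[0.05,0,0,0,0,0],[0.1,0,0,0,0,0],[0.1,0,0,0,0,0]]
  ]
}}

```text
time: 15.9
tool_pos: [575.5, -56.8, 54.0]
tcp_rot: [-180.0, 0.1, 99.1]
ft_force: [-3.4, -6.2, 1.5]
finger_gap: 15.1
grip_force: 49.8
```

Emit:
{"op": "play_rows", "data": {
  "motion": [
    [[0.05,0,0,0,0,0],[0.1,0,0,0,0,0],[0.15,0,0,0,0,0],[0.2,0,0,0,0,0],[0.2,0,0,0,0,0]]
  ]
}}

```text
time: 16.4
tool_pos: [575.5, -56.5, 54.0]
tcp_rot: [-180.0, 0.2, 99.1]
ft_force: [-1.2, -13.4, -0.7]
finger_gap: 15.0
grip_force: 49.3
```

Emit:
{"op": "play_rows", "data": {
  "motion": [
    [[0.05,0,0,0,0,0],[0.1,0,0,0,0,0],[0.15,0,0,0,0,0],[0.2,0,0,0,0,0],[0.2,0,0,0,0,0]]
  ]
}}

```text
time: 16.9
tool_pos: [575.5, -56.5, 54.1]
tcp_rot: [-180.0, 0.4, 99.1]
ft_force: [-0.1, -22.1, -3.1]
finger_gap: 15.4
grip_force: 48.9
```

Held firm at 22 N, with the handle at fixture y = -89.6 (expected -90). I release here.

Emit:
{"op": "play_rows", "data": {
  "motion": [
    [[0,0,0,0,0,0],[0,0,0,0,0,0],[0,0,0,0,0,0],[0,0,0,0,0,0],[0,0,-2,0,0,0]]
  ],
  "jaw": 1
}}

```text
time: 17.4
tool_pos: [572.8, -51.0, 71.0]
tcp_rot: [-179.7, -0.1, 99.2]
ft_force: [-0.3, -0.3, 0.4]
finger_gap: 84.9
grip_force: 0.0
```

Emit:
{"op": "play_rows", "data": {
  "motion": [
    [[0,0,-4,0,0,0],[0,0,-9,0,0,0],[0,0,-13,0,0,0],[0,0,-13,0,0,0],[0,0,-13,0,0,0]]
  ]
}}

```text
time: 17.9
tool_pos: [576.3, -51.7, 205.5]
tcp_rot: [179.8, 0.1, 99.2]
ft_force: [-0.3, -0.5, 0.2]
finger_gap: 85.2
grip_force: 0.0
```

```bash
python3 - <<'E'
from h import *
s=sensors.sense(); print(tofx(s["tool_pos"]))
c=cam("wrist"); cv2.imwrite("pics/w5.png",c[0][:,:,::-1])
H=hsv(c); h,s,v=[H[:,:,i].astype(int) for i in range(3)]
q=proj(c,[fx(x,y,110) for x in(-35,35) for y in(-33,35)]); lo=q.min(0).astype(int);hi=q.max(0).astype(int)
m=np.zeros(h.shape,bool); m[max(lo[1],0):hi[1],lo[0]:hi[0]]=1
for nm,k,z in(("red",m&((h<6)|(h>174))&(s>140),110),("blue",(h>100)&(h<125)&(s>120)&(v>60),47),("top",m&(v>190)&(s<60),110)):
  for b in blobs(k,100)[:2]:
    b=cv2.boxPoints(cv2.minAreaRect(b)); X=ray(c,b,z); print(nm,b.round(1).tolist(),[tofx(x).tolist() for x in X],tofx(X.mean(0)))
E
```

```text
[  1.5 -84.9 205.5]
red [[294.0, 73.0], [302.0, 73.0], [302.0, 151.0], [294.0, 151.0]] [[-14.7, 23.9, 110.0], [-9.7, 23.9, 110.0], [-10.3, -23.9, 110.0], [-15.7, -23.9, 110.0]] [-12.6   0.  110. ]
blue [[279.0, 42.0], [359.0, 42.0], [359.0, 77.0], [279.0, 77.0]] [[-30.1, 52.7, 47.0], [31.8, 53.0, 47.0], [32.7, 28.2, 47.0], [-31.0, 27.9, 47.0]] [ 0.8 40.5 47. ]
blue [[313.0, 172.0], [313.0, 149.0], [355.0, 149.0], [355.0, 172.0]] [[-4.2, -47.3, 47.0], [-4.2, -27.9, 47.0], [31.5, -27.8, 47.0], [32.2, -47.2, 47.0]] [ 13.8 -37.5  47. ]
top [[291.0, 155.0], [291.0, 67.0], [351.0, 67.0], [351.0, 155.0]] [[-17.8, -26.6, 110.0], [-16.5, 27.3, 110.0], [21.0, 27.5, 110.0], [22.7, -26.4, 110.0]] [  2.3   0.4 110. ]
```

View pics/w5.png

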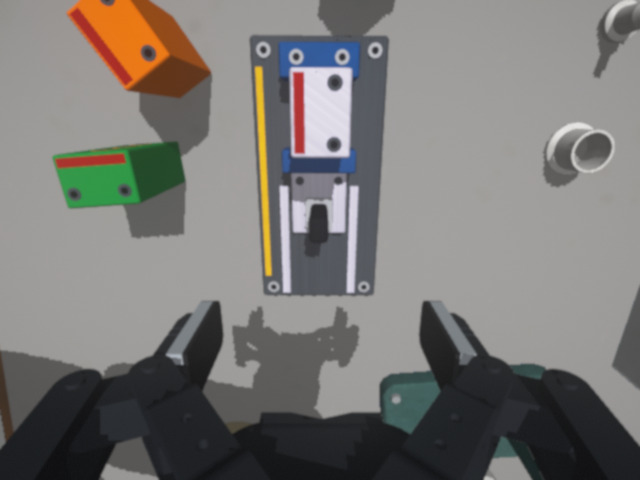

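The block stands square between both jaws, about 2 mm or less off the middle. The red stripe faces the yellow side and no gap is visible.

```bash
python3 -c "
from bench import job
print(job.hand_in())"
```

```text
the job is handed in; nothing more can be done
None
```

The job is handed in: the block is turned with its port face to the open front, standing against the fixed jaw about 2 mm or less off the middle and held by the sliding jaw with no visible gap; nothing nearby was touched, and it took about 18 s of the 64 s allowed.

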